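Point out the next staining step

TASK

Show a trainee the next staining step by pointing from just above with the fingertips, a few centimetres at most from each thing: first at the petri dish that has the timer beside it, then at the dropper bottle left of the sink, staying about two seconds over each; last at the mouth of the larger of the two conical flasks left of the sink, and finish while still pointing there. Touch nothing at all, and do not point at, or sweep low over, the other two dishes or the smaller flask.

Things in the scene. Friction and masses are not known exactly. Their poses are not given: they have to be found in the camera images.
- dish_a_top (a point): round closed petri dish of pale, milky plastic, 65 mm across, 16 mm high; one of three alike lying in a row on the pad to the right of the sink, about 95 mm apart; this point is the centre of its top
- dish_b_top (a point): round closed petri dish of pale, milky plastic, 65 mm across, 16 mm high; one of three alike lying in a row on the pad to the right of the sink, about 95 mm apart; this point is the centre of its top
- dish_c_top (a point): round closed petri dish of pale, milky plastic, 65 mm across, 16 mm high; one of three alike lying in a row on the pad to the right of the sink, about 95 mm apart; this point is the centre of its top
- lab_timer: flat square lab timer, 58 x 58 x 16 mm, lying on the pad beside one of the dishes, on the robot's side of it, its centre about 75 mm from that dish's centre (more than 95 mm from the others); origin at the centre of its underside
- dropper_top (a point): small round brown bottle with a rubber dropper bulb, 35 mm across, 98 mm high, standing left of the sink; this point is the top of the bulb
- large_flask_top (a point): the larger conical flask, 67 mm across the foot, 112 mm high, with some pale contents, standing left of the sink; this point is the centre of its mouth
- small_flask_top (a point): the smaller conical flask, 51 mm across the foot, 85 mm high, standing left of the sink; this point is the centre of its mouth. The dropper bottle and the two flasks stand in a row away from the robot, in any order, 65 to 130 mm apart
- tap_end (a point): the robot-side end of the fixed wall tap that reaches out over the sink (to be kept clear of when crossing the sink); the tap runs from here back to the wall, 35 to 110 mm wide, from 190 to 320 mm above the worktop; it does not move
There are look-alikes about, which are no part of the job. What is shaped like the part that bears dropper_top but turquoise is not meant.

How it is judged (in metres and radians):
On the way, in this order (a step that is already met when the one before it is completed fails the run):
1. the fingertips dwell just above the dish beside the timer (horizontal distance between the grasp point and dish_a_top below 0.025 m and z of the grasp point in the frame of dish_a_top between 0.01 and 0.08 m), for 1.6 s.
2. the fingertips dwell just above the dropper bottle (horizontal distance between the grasp point and dropper_top below 0.025 m and z of the grasp point in the frame of dropper_top between 0.01 and 0.08 m), for 1.6 s.
At the end, for the whole second after the job is handed in: The fingertips are still over the mouth of the larger flask: grasp point within 25 mm of its centre horizontally and 10 to 80 mm above it (fingertips at most about 60 mm above), and all dishes, flasks, the dropper bottle and the timer stand within 10 mm of where they began (horizontal distance between the grasp point and large_flask_top below 0.025 m and z of the grasp point in the frame of large_flask_top between 0.01 and 0.08 m and distance of each of lab_timer, dish_a_top, dish_b_top, dish_c_top, dropper_top, large_flask_top, small_flask_top from where it was at the start of the episode below 0.01 m); the robot touches nothing.
It fails at once if the robot touches something (contact force between any of the fingers, the arm and anything else above 0.5 N).
It fails at once if something is moved (not (distance of lab_timer from where it was at the start of the episode below 0.01 m) or not (distance of dish_a_top from where it was at the start of the episode below 0.01 m) or not (distance of dish_b_top from where it was at the start of the episode below 0.01 m) or not (distance of dish_c_top from where it was at the start of the episode below 0.01 m) or not (distance of dropper_top from where it was at the start of the episode below 0.01 m) or not (distance of large_flask_top from where it was at the start of the episode below 0.01 m) or not (distance of small_flask_top from where it was at the start of the episode below 0.01 m)).
It fails at once if the robot points at or sweeps low over a dish without the timer or the smaller flask (within 25 mm of its centre, fingertips less than about 40 mm above it) ((horizontal distance between the grasp point and dish_b_top below 0.025 m and z of the grasp point in the frame of dish_b_top below 0.06 m) or (horizontal distance between the grasp point and dish_c_top below 0.025 m and z of the grasp point in the frame of dish_c_top below 0.06 m) or (horizontal distance between the grasp point and small_flask_top below 0.025 m and z of the grasp point in the frame of small_flask_top below 0.06 m)).
It also fails if it takes over 53 s, if anything falls off the work surface, if the arm or the gripper's body presses on something with over 40 N, if the wrist force passes 120 N, or if a joint passes its speed limit or range.

ROBOT

A 6-joint arm with a two-finger parallel gripper is mounted at the origin on a cart in front of the work surface, level with it; the furniture and walls round the work are solid. World frame = base frame: x ahead of the robot, y to its left, z up, the work surface at z = 0. Lengths are in mm, angles in rad, forces in N, time in s.
With the tool pointing down it reaches from about 275 to 750 mm from the base axis. Payload 10.2 kg.
Tool frame: the origin (TCP) lies at the very end of the fingers, on their centre line; the grasp point (between the pads) lies 19 mm behind it; x points along the fingers, y is the direction in which the jaws open and shut, and the axes are right-handed (so a half turn about x gives the same grasp; the last joint's range is limited). The gripper opens to 85 mm and grips with 20 to 120 N. Pads are 22 mm wide; open, the fingers measure 114 mm over their backs; the gripper's body (76 mm by 85 mm) begins 54 mm behind the grasp point. The pads swing forward as they close: fully open they stand 13 mm farther back than shut.
Start: joints at [0.993, 0.313, 1.498, -0, 1.331, -0.223], TCP at [182.399, 492.302, 231.294] pointing down, gripper open.
Joint ranges: [-2.94, 2.94], [-0.97, 2.17], [0.19, 2.56], [-1.23, 4.37], [0.02, 3.11], [-2.88, 2.88]. Speed limits (rad/s): [2.39, 2.39, 3.01, 3.14, 3.14, 3.14].

INTERFACE

Orientations are given as a unit quaternion [w, x, y, z].
In Python, from rig import ctrl, viewer, finish_job gives the robot as it stands.
- The arm moves only by the tool carry_out, never from a script. Its argument "targets" is a list of rows, each an object of numbers: "x", "y", "z": the shift along the world's x, y, z in m; "ax", "ay", "az": the turn, a rotation vector about the world's x, y, z in rad; "hand": the opening, from -1 (shut) to 1 (fully open). A call has 1 to 5 rows; each row is the pose to reach, as a shift and turn from the pose commanded when the call began; what a row does not reach only later rows make up. A row lasts 1/8 s, in which the tool goes at most 62.5 mm and 10.7 degrees, less where a joint would pass 70% of its speed; a pose out of reach is approached as far as the arm can. A call with a gripper value outside its range is refused whole. The fingers move at their own pace and stop on an object; "grip_force" is the grip in N (left out, the last holds). Time passes only in rows, so rows that repeat a pose let the fingers close. It gives the time, the measured TCP pose, the force and the opening at its end, in the units of the state.
- ctrl.sense(): the state, without advancing time (a new reading comes with each control period).
- viewer.capture(name): name is "side" or "top" or "wrist"; returns the picture (384x512x3 uint8, blue, green, red); there is no depth.
- viewer.camera_info(name): a dict with "fx", "fy", "cx", "cy" (pixels), "R" (3x3) and "t" (3): a world point X has camera coordinates R X + t. Camera axes: x right, y down, z forward; pixel columns grow to the right and rows downward; lengths in mm; the calibration is good to about 2 mm. A picture is of the moment at which its call begins: read the wrist's pose just before it. camera_info takes no time and is no camera call; for the wrist camera it gives the pose at the moment of the call.
- finish_job(): hands the job in, once; it reports no verdict.
The state is a dict: "time_s": time; "joints": joint angles; "dq": joint speeds; "tau": joint torques, N m; "eef_pos": TCP position; "ee_rot": TCP orientation; "force": force on the tool from outside, world axes, zero at the start; "wrist_torque": the same for the moment, N m; "grip_width": opening from 0.0 (shut) to 1.0 (fully open).
Only numpy, scipy, OpenCV 4.12 (cv2) and the standard library are available. Lean on these libraries where they do the work, as an engineer would, in place of code of your own. Each camera call takes 0.05 s, during which the arm holds its last target. There are 200 camera calls.

## Working session

There is one attempt and no reset: what is moved stays moved. The work goes in short steps, Python scripts to look and compute and a tool call to move; the robot and the scene stay as the last step left them, time stands still between calls to the robot, and variables do not carry over. Pictures are saved under pics/ and viewed, about 8 in all and at most 12, crops included, and the job is handed in when it is done.

Besides the shell and the picture viewer there is one more tool, called after ">>>" as name([rows], argument=value, ...), one row to a line, values as JSON. carry_out: Moves the arm, as the interface text tells. Its arguments: {"type":"object","properties":{"targets":{"type":"array"},"grip_force":{"type":"number"}},"required":["targets"]}

```bash
mkdir -p pics
python3 - <<'E'
from rig import ctrl, viewer
import cv2,json
for n in ("side","top","wrist"):
    i=viewer.camera_info(n); print(n,{k:(v.tolist() if hasattr(v,'tolist') else v) for k,v in i.items()})
    cv2.imwrite(f"pics/{n}0.png",viewer.capture(n))
print(ctrl.sense())
E
```

```text
side {'fx': 493.64721413517924, 'fy': 493.64721413517924, 'cx': 255.1452272848418, 'cy': 193.6371618344739, 'R': [[-0.6727770497025597, -0.7398441613374495, 0.0012877610047778805], [-0.6662459273039631, 0.6050918557814986, -0.4358671935553127], [0.3216945845742541, -0.2940994100670519, -0.9000100728624156]], 't': [333.7116023051645, 488.09599716587445, 1275.4561457374268]}
top {'fx': 431.5814705263096, 'fy': 431.5814705263096, 'cx': 253.30624009549615, 'cy': 190.34670937409925, 'R': [[0.01066422310967732, -0.9998999771816732, 0.009290316332437843], [-0.9893732441843517, -0.011898350222127305, -0.14491036179004835], [0.14500640688465505, -0.007646233980289777, -0.989401170945497]], 't': [-91.8084078667921, 587.5784890042022, 1438.2510038894063]}
wrist {'fx': 290.7121489677059, 'fy': 290.7121489677059, 'cx': 255.39103006893254, 'cy': 194.93566946176986, 'R': [[0.3478209454266268, 0.9375588739992974, -0.0019868839167710246], [0.9033249392543805, -0.3345516884022561, 0.26847573802537766], [0.25104709527018826, -0.09517628681752088, -0.9632843974569669]], 't': [-522.841126008246, -34.415608033218774, 379.29168776084805]}
{'time_s': 0.15, 'joints': array([ 9.92596679e-01,  3.13291262e-01,  1.49825629e+00, -1.65016629e-05,
        1.33098074e+00, -2.23381500e-01]), 'dq': array([-6.00022861e-04, -1.36689729e-03, -3.27078375e-03,  2.05754594e-04,
       -5.09195763e-05, -2.52792264e-04]), 'tau': array([ 9.77802920e-04, -4.12372720e+01, -2.59794903e+01, -2.35656062e-04,
        3.21413747e-03, -1.42850996e-05]), 'eef_pos': array([182.29559111, 492.13274808, 230.88435612]), 'ee_rot': array([ 0.69588453,  0.12448196,  0.69613222, -0.12509556]), 'force': array([ 0.06598085,  0.21452302, -0.2408221 ]), 'wrist_torque': array([ 0.00215214, -0.00128753, -0.07367596]), 'grip_width': 0.9985552007127532}
```

View pics/top0.png

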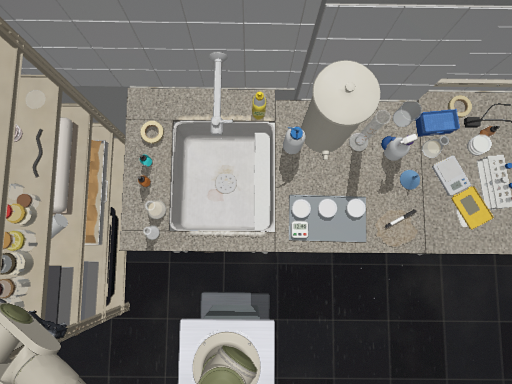

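View pics/side0.png

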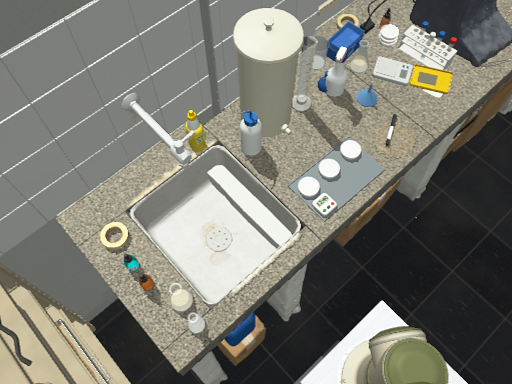

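The top view shows the dishes at about (301,208), (327,208) and (356,208). The timer at (300,230) is beside the leftmost dish. The brown dropper is at (144,182), the large flask at (157,209), the small flask at (151,232) and the turquoise decoy at (146,160). The side view shows the same layout. Next I'll zoom in on both views.

Run:
```python
import cv2,numpy as np
t=cv2.imread("pics/top0.png");s=cv2.imread("pics/side0.png")
def crop(im,x,y,w,h,k):
    c=cv2.resize(im[y:y+h,x:x+w],None,fx=k,fy=k,interpolation=cv2.INTER_CUBIC)
    for i in range(0,w,10):
        cv2.line(c,(i*k,0),(i*k,6),(0,0,255),1); cv2.putText(c,str(x+i),(i*k+2,14),0,.35,(0,0,255),1)
    for j in range(0,h,10):
        cv2.line(c,(0,j*k),(6,j*k),(0,0,255),1); cv2.putText(c,str(y+j),(2,j*k+10),0,.35,(0,0,255),1)
    return c
a=crop(t,130,145,50,100,6);b=crop(s,115,240,100,100,5)
b=cv2.copyMakeBorder(b,0,100,0,0,cv2.BORDER_CONSTANT)
cv2.imwrite("pics/z1.png",np.hstack([a,b]))
```

```text
(no output)
```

View pics/z1.png

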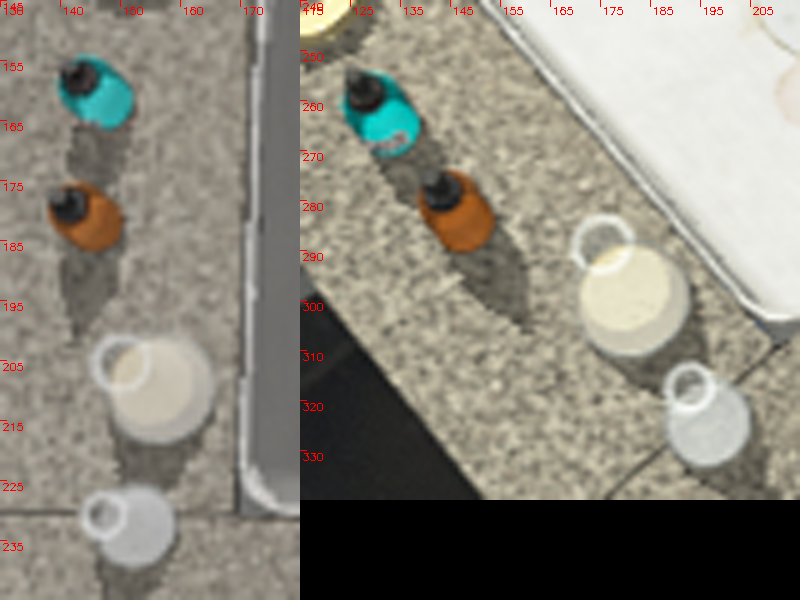

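The zoom shows these centres (top view / side view):
- Brown bulb: (141.6,178.8) / (142.4,277.6)
- Large flask mouth: (150,205.5) / (175.6,288.6)
- Small flask mouth: (147.3,231.2) / (193,317.4)
- Turquoise decoy bulb: (143.2,157.7) / (128,258)

```bash
cat > h.py <<'E'
import numpy as np,cv2
from rig import viewer
I={n:viewer.camera_info(n) for n in("top","side")}
def ray(i,p):
    R=np.array(i["R"]);t=np.array(i["t"]);d=R.T@np.array([(p[0]-i["cx"])/i["fx"],(p[1]-i["cy"])/i["fy"],1])
    return -R.T@t,d/np.linalg.norm(d)
def plane(i,p,z):
    o,d=ray(i,p);return o+d*(z-o[2])/d[2]
def tri(p,q):
    o,d=ray(I["top"],p);u,e=ray(I["side"],q)
    s=np.linalg.lstsq(np.c_[d,-e],u-o,rcond=None)[0];a=o+s[0]*d;b=u+s[1]*e
    return (a+b)/2,np.linalg.norm(a-b)
E
python3 - <<'E'
from h import *
np.set_printoptions(precision=1,suppress=True)
for n,p,q,z in(("drop",(141.6,178.8),(142.4,277.6),98),("large",(150,205.5),(175.6,288.6),112),("small",(147.3,231.2),(193,317.4),85),("turq",(143.2,157.7),(128,258),98)):
    print(n,*tri(p,q),plane(I["top"],p,z),plane(I["side"],q,z))
def blobs(img,box,f):
    x,y,w,h=box;c=cv2.imread(img)[y:y+h,x:x+w];m=((c.min(2)>205)*255).astype(np.uint8)
    n,l,s,ce=cv2.connectedComponentsWithStats(m)
    for k in range(1,n):
        if s[k,4]>40:
            p=ce[k]+[x,y];print(f,p,s[k],plane(I[f],p,16))
blobs("pics/top0.png",(285,195,90,48),"top")
blobs("pics/side0.png",(292,135,90,82),"side")
E
```

```text
drop [622.5 296.4  57.3] 2.1058495299414792 [614.7 285.4  98. ] [608.4 297.9  98. ]
large [525.4 252.2 103.3] 0.7173172642844592 [524.7 250.4 112. ] [522.4 252.5 112. ]
small [443.5 263.8  76.5] 0.708747859783637 [442.8 261.6  85. ] [441.8 264.4  85. ]
turq [694.6 293.3  58.6] 0.524717509648745 [686.1 283.5  98. ] [677.6 294.2  98. ]
top [301. 208.] [  8   5  18  17 245] [ 532.6 -252.    16. ]
top [327.4 207.6] [ 34   4  18  18 252] [ 535. -344.   16.]
top [355.9 207.5] [ 63   4  17  18 245] [ 536.5 -443.4   16. ]
top [299.7 229.4] [  7  26  16  16 116] [ 458.1 -247.    16. ]
side [350.3 148.6] [ 49   5  20  18 281] [ 534.4 -442.3   16. ]
side [328.8 167.4] [ 27  24  21  18 302] [ 533. -343.   16.]
side [308.3 185.6] [  6  42  22  19 318] [ 530.9 -250.9   16. ]
side [324.2 203.5] [ 21  58  24  21 207] [ 456.3 -243.7   16. ]
```

The dishes agree in both views: A at (532,-251), with the timer 75 mm nearer the robot. The flask mouths agree too. The dropper's height is inconsistent (57 mm against 98 mm), so I'll check it with the wrist camera on the way there. Now I'll move to dish A.

>>> carry_out([
  {"x": 0.025, "y": -0.053, "z": 0, "hand": -1},
  {"x": 0.05, "y": -0.106, "z": 0, "hand": -1},
  {"x": 0.075, "y": -0.159, "z": 0, "hand": -1},
  {"x": 0.1, "y": -0.212, "z": 0, "hand": -1},
  {"x": 0.125, "y": -0.265, "z": 0, "hand": -1},
])

```text
invalid input at $.targets[0]: expected keys x, y, z, ax, ay, az, hand
```

>>> carry_out([
  {"x": 0.025, "y": -0.053, "z": 0, "hand": -1},
  {"x": 0.05, "y": -0.106, "z": 0, "hand": -1},
  {"x": 0.075, "y": -0.159, "z": 0, "hand": -1},
  {"x": 0.1, "y": -0.212, "z": 0, "hand": -1},
  {"x": 0.125, "y": -0.265, "z": 0, "hand": -1},
])

```text
invalid input at $.targets[0]: expected keys x, y, z, ax, ay, az, hand
```

>>> carry_out([
  {"x": 0.025, "y": -0.053, "z": 0, "ax": 0, "ay": 0, "az": 0, "hand": -1},
  {"x": 0.05, "y": -0.106, "z": 0, "ax": 0, "ay": 0, "az": 0, "hand": -1},
  {"x": 0.075, "y": -0.159, "z": 0, "ax": 0, "ay": 0, "az": 0, "hand": -1},
  {"x": 0.1, "y": -0.212, "z": 0, "ax": 0, "ay": 0, "az": 0, "hand": -1},
  {"x": 0.125, "y": -0.265, "z": 0, "ax": 0, "ay": 0, "az": 0, "hand": -1},
])

```text
time_s: 0.78
eef_pos: [307.8, 225.6, 231.3]
ee_rot: [0.696, 0.125, 0.696, -0.125]
force: [0.7, -0.1, 0.4]
grip_width: -0.002
```

>>> carry_out([
  {"x": 0.025, "y": -0.053, "z": 0, "ax": 0, "ay": 0, "az": 0, "hand": -1},
  {"x": 0.05, "y": -0.106, "z": 0, "ax": 0, "ay": 0, "az": 0, "hand": -1},
  {"x": 0.075, "y": -0.159, "z": 0, "ax": 0, "ay": 0, "az": 0, "hand": -1},
  {"x": 0.1, "y": -0.212, "z": 0, "ax": 0, "ay": 0, "az": 0, "hand": -1},
  {"x": 0.125, "y": -0.265, "z": 0, "ax": 0, "ay": 0, "az": 0, "hand": -1},
])

```text
time_s: 1.4
eef_pos: [432.8, -39.7, 231.3]
ee_rot: [0.696, 0.125, 0.696, -0.125]
force: [0.6, 0.9, -0.4]
grip_width: 0.001
```

>>> carry_out([
  {"x": 0.025, "y": -0.053, "z": 0, "ax": 0, "ay": 0, "az": 0, "hand": -1},
  {"x": 0.05, "y": -0.106, "z": 0, "ax": 0, "ay": 0, "az": 0, "hand": -1},
  {"x": 0.075, "y": -0.159, "z": -0.02, "ax": 0, "ay": 0, "az": 0, "hand": -1},
  {"x": 0.1, "y": -0.212, "z": -0.04, "ax": 0, "ay": 0, "az": 0, "hand": -1},
  {"x": 0.1, "y": -0.212, "z": -0.09, "ax": 0, "ay": 0, "az": 0, "hand": -1},
])

```text
time_s: 2.02
eef_pos: [533.8, -253.6, 140.9]
ee_rot: [0.697, 0.125, 0.694, -0.127]
force: [0.4, -0.8, -1.3]
grip_width: 0.001
```

Run:
```python
from h import *
from rig import ctrl
i=viewer.camera_info("wrist");im=viewer.capture("wrist");cv2.imwrite("pics/w1.png",im)
np.set_printoptions(precision=1,suppress=True)
print(ctrl.sense()["eef_pos"])
R=np.array(i["R"]);t=np.array(i["t"])
for P in([532,-251,16],[534,-343,16],[457,-246,16]):
    c=R@P+t;print(P,c[:2]/c[2]*i["fx"]+[i["cx"],i["cy"]])
```

```text
[ 530.1 -249.6  133. ]
[532, -251, 16] [259.2 185.4]
[534, -343, 16] [171.9 219.2]
[457, -246, 16] [234.9 106. ]
```

View pics/w1.png

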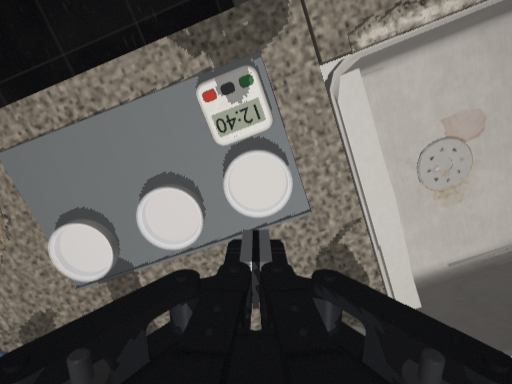

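The wrist view shows the dish with the timer at (258,183), within 2 px of the predicted (259,185). I'll descend to TCP z≈57, which puts the grasp point 60 mm above the dish, and dwell.

>>> carry_out([
  {"x": 0, "y": 0, "z": -0.03, "ax": 0, "ay": 0, "az": 0, "hand": -1},
  {"x": 0, "y": 0, "z": -0.055, "ax": 0, "ay": 0, "az": 0, "hand": -1},
  {"x": 0, "y": 0, "z": -0.075, "ax": 0, "ay": 0, "az": 0, "hand": -1},
  {"x": 0, "y": 0, "z": -0.085, "ax": 0, "ay": 0, "az": 0, "hand": -1},
  {"x": 0, "y": 0, "z": -0.085, "ax": 0, "ay": 0, "az": 0, "hand": -1},
])

```text
time_s: 2.7
eef_pos: [532.3, -249.5, 56.5]
ee_rot: [0.696, 0.125, 0.696, -0.125]
force: [-1.1, -0.0, 0.2]
grip_width: -0.002
```

>>> carry_out([
  {"x": 0, "y": 0, "z": 0, "ax": 0, "ay": 0, "az": 0, "hand": -1},
  {"x": 0, "y": 0, "z": 0, "ax": 0, "ay": 0, "az": 0, "hand": -1},
  {"x": 0, "y": 0, "z": 0, "ax": 0, "ay": 0, "az": 0, "hand": -1},
  {"x": 0, "y": 0, "z": 0, "ax": 0, "ay": 0, "az": 0, "hand": -1},
  {"x": 0, "y": 0, "z": 0, "ax": 0, "ay": 0, "az": 0, "hand": -1},
])

```text
time_s: 3.32
eef_pos: [532.4, -249.7, 56.3]
ee_rot: [0.696, 0.125, 0.696, -0.125]
force: [-0.3, 0.5, 0.5]
grip_width: 0.001
```

>>> carry_out([
  {"x": 0, "y": 0, "z": 0, "ax": 0, "ay": 0, "az": 0, "hand": -1},
  {"x": 0, "y": 0, "z": 0, "ax": 0, "ay": 0, "az": 0, "hand": -1},
  {"x": 0, "y": 0, "z": 0, "ax": 0, "ay": 0, "az": 0, "hand": -1},
  {"x": 0, "y": 0, "z": 0, "ax": 0, "ay": 0, "az": 0, "hand": -1},
  {"x": 0, "y": 0, "z": 0, "ax": 0, "ay": 0, "az": 0, "hand": -1},
])

```text
time_s: 3.95
eef_pos: [532.4, -249.7, 56.3]
ee_rot: [0.696, 0.125, 0.696, -0.125]
force: [-1.1, -0.3, 0.4]
grip_width: 0.001
```

>>> carry_out([
  {"x": 0, "y": 0, "z": 0, "ax": 0, "ay": 0, "az": 0, "hand": -1},
  {"x": 0, "y": 0, "z": 0, "ax": 0, "ay": 0, "az": 0, "hand": -1},
  {"x": 0, "y": 0, "z": 0, "ax": 0, "ay": 0, "az": 0, "hand": -1},
  {"x": 0, "y": 0, "z": 0, "ax": 0, "ay": 0, "az": 0, "hand": -1},
  {"x": 0, "y": 0, "z": 0, "ax": 0, "ay": 0, "az": 0, "hand": -1},
])

```text
time_s: 4.58
eef_pos: [532.4, -249.7, 56.3]
ee_rot: [0.696, 0.125, 0.696, -0.125]
force: [-0.8, -0.0, -0.1]
grip_width: 0.003
```

>>> carry_out([
  {"x": 0, "y": 0, "z": 0, "ax": 0, "ay": 0, "az": 0, "hand": -1},
  {"x": 0, "y": 0, "z": 0.04, "ax": 0, "ay": 0, "az": 0, "hand": -1},
  {"x": 0, "y": 0, "z": 0.09, "ax": 0, "ay": 0, "az": 0, "hand": -1},
  {"x": 0, "y": 0.02, "z": 0.14, "ax": 0, "ay": 0, "az": 0, "hand": -1},
  {"x": 0, "y": 0.05, "z": 0.185, "ax": 0, "ay": 0, "az": 0, "hand": -1},
])

```text
time_s: 5.2
eef_pos: [532.2, -199.5, 243.2]
ee_rot: [0.696, 0.125, 0.696, -0.125]
force: [0.0, -0.3, 0.2]
grip_width: -0.003
```

>>> carry_out([
  {"x": 0, "y": 0.055, "z": 0.01, "ax": 0, "ay": 0, "az": 0, "hand": -1},
  {"x": 0, "y": 0.11, "z": 0.01, "ax": 0, "ay": 0, "az": 0, "hand": -1},
  {"x": 0, "y": 0.165, "z": 0.01, "ax": 0, "ay": 0, "az": 0, "hand": -1},
  {"x": 0, "y": 0.22, "z": 0.01, "ax": 0, "ay": 0, "az": 0, "hand": -1},
  {"x": 0, "y": 0.275, "z": 0.01, "ax": 0, "ay": 0, "az": 0, "hand": -1},
])

```text
time_s: 5.82
eef_pos: [532.1, 77.1, 251.5]
ee_rot: [0.696, 0.125, 0.696, -0.125]
force: [0.2, -0.2, -0.0]
grip_width: -0.001
```

>>> carry_out([
  {"x": 0, "y": 0.055, "z": 0, "ax": 0, "ay": 0, "az": 0, "hand": -1},
  {"x": 0.02, "y": 0.105, "z": 0, "ax": 0, "ay": 0, "az": 0, "hand": -1},
  {"x": 0.035, "y": 0.145, "z": 0, "ax": 0, "ay": 0, "az": 0, "hand": -1},
  {"x": 0.05, "y": 0.18, "z": 0, "ax": 0, "ay": 0, "az": 0, "hand": -1},
  {"x": 0.05, "y": 0.18, "z": 0, "ax": 0, "ay": 0, "az": 0, "hand": -1},
])

```text
time_s: 6.45
eef_pos: [582.4, 257.2, 250.4]
ee_rot: [0.696, 0.124, 0.696, -0.124]
force: [-0.2, -1.6, 0.6]
grip_width: 0.003
```

Run:
```python
from h import *
from rig import ctrl
i=viewer.camera_info("wrist");im=viewer.capture("wrist");cv2.imwrite("pics/w2.png",im)
np.save("w2R.npy",np.array(i["R"]));np.save("w2t.npy",np.array(i["t"]))
np.set_printoptions(precision=1,suppress=True)
print(ctrl.sense()["eef_pos"])
R=np.array(i["R"]);t=np.array(i["t"])
for P in([614,287,98],[524,251,112],[443,263,85]):
    c=R@P+t;print(P,c[:2]/c[2]*i["fx"]+[i["cx"],i["cy"]])
```

```text
[582.3 255.9 250.7]
[614, 287, 98] [293.6 200. ]
[524, 251, 112] [229.6 131.2]
[443, 263, 85] [212.7  44.5]
```

View pics/w2.png

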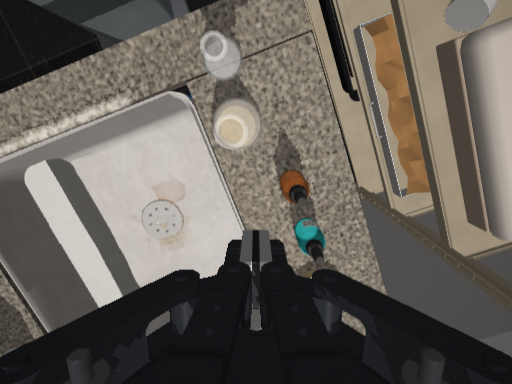

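The wrist view shows the large flask mouth at about (231,131), predicted (230,131). The brown bottle is at (295,186) with its bulb around (300,197), predicted (294,200). I'll zoom in on the bulb.

Run:
```python
import cv2
im=cv2.imread("pics/w2.png")[160:260,260:360]
c=cv2.resize(im,None,fx=6,fy=6,interpolation=cv2.INTER_CUBIC)
for i in range(0,100,10):
    cv2.putText(c,str(260+i),(i*6,12),0,.4,(0,0,255),1);cv2.putText(c,str(160+i),(0,i*6+4),0,.4,(0,0,255),1)
cv2.imwrite("pics/z2.png",c)
```

```text
(no output)
```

View pics/z2.png

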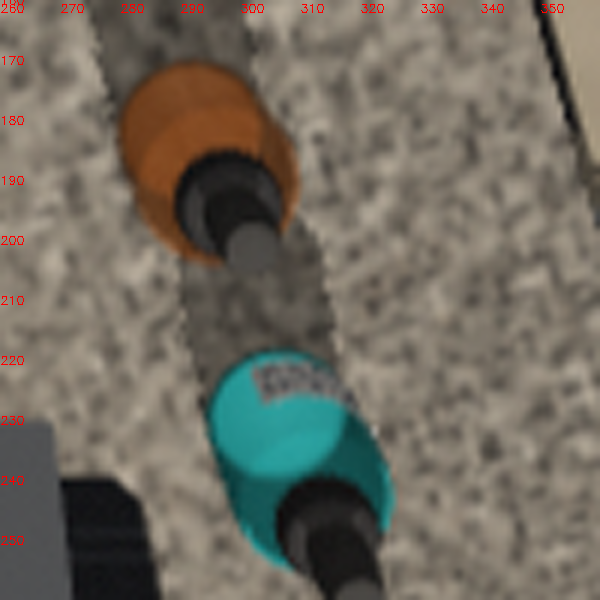

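The light grey bulb top is centred at about (302,201). In the first views it blended into the granite, which explains the low height. I'll compute its position.

Run:
```python
from h import *
i=dict(viewer.camera_info("wrist"),R=np.load("w2R.npy"),t=np.load("w2t.npy"))
P=plane(i,(302,201),98);print("bulb",P);print("collar z~57",plane(i,(296,193),57),"flask",plane(i,(231,131),112))
for n in I:
    c=np.array(I[n]["R"])@P+np.array(I[n]["t"]);print(n,c[:2]/c[2]*I[n]["fx"]+[I[n]["cx"],I[n]["cy"]])
```

```text
bulb [618.08496092 294.98948595  98.        ]
collar z~57 [619.99071659 293.43437672  57.        ] flask [524.23719758 252.31278895 112.        ]
top [138.73428832 177.76493539]
side [141.0763311  274.21137874]
```

Run:
```python
from h import *
np.set_printoptions(precision=0,suppress=True)
i=dict(viewer.camera_info("wrist"),R=np.load("w2R.npy"),t=np.load("w2t.npy"))
for p in((348,160),(310,10),(360,192)):print("wrist",p,plane(i,p,0))
for p in((126,95),(126,250),(126,305)):print("top",p,plane(I["top"],p,0))
o=-i["R"].T@i["t"];print("cam",o)
for n in I:print(n,-np.array(I[n]["R"]).T@np.array(I[n]["t"]))
s=cv2.imread("pics/side0.png")[190:384,0:200];t=cv2.imread("pics/top0.png")[60:384,0:160]
s=cv2.resize(s,None,fx=2,fy=2);t=cv2.resize(t,None,fx=1.8,fy=1.8)
H=max(s.shape[0],t.shape[0]);c=np.zeros((H,s.shape[1]+t.shape[1],3),np.uint8)
c[:s.shape[0],:s.shape[1]]=s;c[:t.shape[0],s.shape[1]:]=t;cv2.imwrite("pics/z3.png",c)
```

```text
wrist (348, 160) [618. 376.   0.]
wrist (310, 10) [428. 382.   0.]
wrist (360, 192) [667. 380.   0.]
top (126, 95) [940. 382.   0.]
top (126, 250) [381. 352.   0.]
top (126, 305) [197. 342.   0.]
cam [518. 280. 393.]
top [ 374.  -74. 1509.]
side [ 139.  327. 1360.]
```

View pics/z3.png

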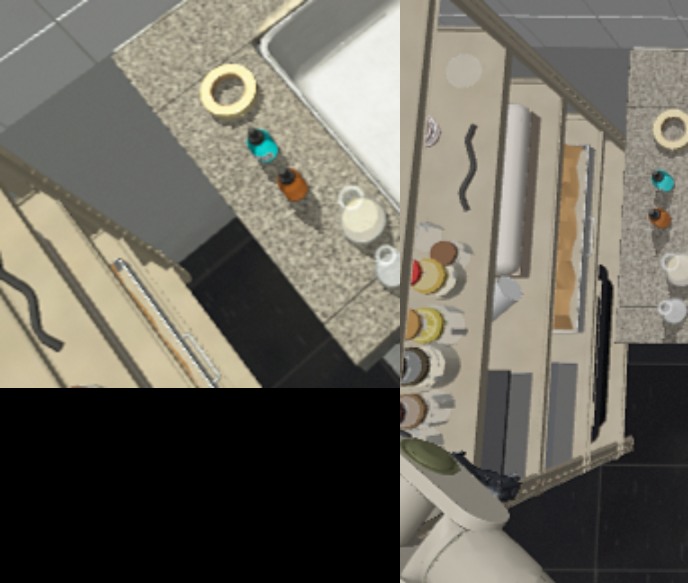

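The shelving front is a good way off: its corner post intersects at about y≈515 across two views, and there is visible floor between it and the counter edge at y≈380. The gripper therefore has about 150 mm clearance at the dropper. I'll go over the bulb at (618,295), with TCP z≈139.

>>> carry_out([
  {"x": 0.02, "y": 0.02, "z": 0, "ax": 0, "ay": 0, "az": 0, "hand": -1},
  {"x": 0.036, "y": 0.04, "z": -0.02, "ax": 0, "ay": 0, "az": 0, "hand": -1},
  {"x": 0.036, "y": 0.04, "z": -0.06, "ax": 0, "ay": 0, "az": 0, "hand": -1},
  {"x": 0.036, "y": 0.04, "z": -0.09, "ax": 0, "ay": 0, "az": 0, "hand": -1},
  {"x": 0.036, "y": 0.04, "z": -0.112, "ax": 0, "ay": 0, "az": 0, "hand": -1},
])

```text
time_s: 7.12
eef_pos: [618.1, 293.9, 138.1]
ee_rot: [0.695, 0.125, 0.696, -0.125]
force: [0.3, -0.6, 0.4]
grip_width: 0.001
```

>>> carry_out([
  {"x": 0, "y": 0, "z": 0, "ax": 0, "ay": 0, "az": 0, "hand": -1},
  {"x": 0, "y": 0, "z": 0, "ax": 0, "ay": 0, "az": 0, "hand": -1},
  {"x": 0, "y": 0, "z": 0, "ax": 0, "ay": 0, "az": 0, "hand": -1},
  {"x": 0, "y": 0, "z": 0, "ax": 0, "ay": 0, "az": 0, "hand": -1},
  {"x": 0, "y": 0, "z": 0, "ax": 0, "ay": 0, "az": 0, "hand": -1},
])

```text
time_s: 7.75
eef_pos: [618.4, 295.3, 139.6]
ee_rot: [0.696, 0.125, 0.696, -0.125]
force: [0.0, 0.0, -0.1]
grip_width: -0.006
```

Run:
```python
from h import *
im=viewer.capture("wrist")[100:340,130:400]
a=cv2.resize(im,None,fx=1.4,fy=1.4);b=cv2.resize(viewer.capture("side")[200:370,60:240],None,fx=2,fy=2)
H=max(a.shape[0],b.shape[0]);c=np.zeros((H,a.shape[1]+b.shape[1],3),np.uint8)
c[:a.shape[0],:a.shape[1]]=a;c[:b.shape[0],a.shape[1]:]=b;cv2.imwrite("pics/z4.png",c)
```

```text
(no output)
```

View pics/z4.png

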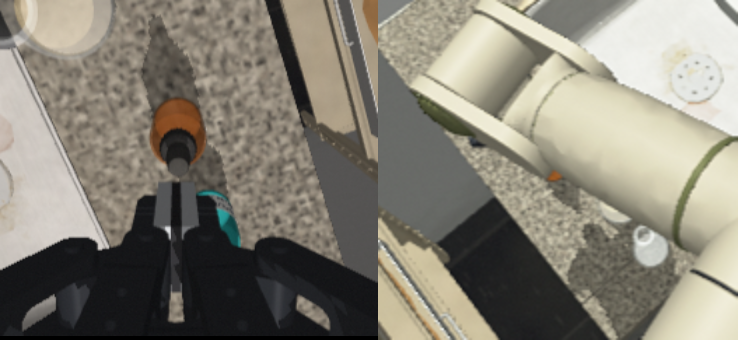

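The wrist view shows the fingertips lined up over the brown bulb, and the arm is clear of the shelving. I'll hold the dwell, then go to the large flask at (524,252), TCP z≈153.

>>> carry_out([
  {"x": 0, "y": 0, "z": 0, "ax": 0, "ay": 0, "az": 0, "hand": -1},
  {"x": 0, "y": 0, "z": 0, "ax": 0, "ay": 0, "az": 0, "hand": -1},
  {"x": 0, "y": 0, "z": 0, "ax": 0, "ay": 0, "az": 0, "hand": -1},
  {"x": 0, "y": 0, "z": 0, "ax": 0, "ay": 0, "az": 0, "hand": -1},
  {"x": 0, "y": 0, "z": 0, "ax": 0, "ay": 0, "az": 0, "hand": -1},
])

```text
time_s: 8.48
eef_pos: [618.4, 295.3, 139.3]
ee_rot: [0.696, 0.125, 0.696, -0.125]
force: [-1.1, 0.0, 0.0]
grip_width: -0.003
```

>>> carry_out([
  {"x": 0, "y": 0, "z": 0, "ax": 0, "ay": 0, "az": 0, "hand": -1},
  {"x": 0, "y": 0, "z": 0, "ax": 0, "ay": 0, "az": 0, "hand": -1},
  {"x": 0, "y": 0, "z": 0, "ax": 0, "ay": 0, "az": 0, "hand": -1},
  {"x": 0, "y": 0, "z": 0, "ax": 0, "ay": 0, "az": 0, "hand": -1},
  {"x": 0, "y": 0, "z": 0, "ax": 0, "ay": 0, "az": 0, "hand": -1},
])

```text
time_s: 9.1
eef_pos: [618.4, 295.3, 139.3]
ee_rot: [0.696, 0.125, 0.696, -0.125]
force: [-0.2, 0.4, 0.5]
grip_width: 0.001
```

>>> carry_out([
  {"x": 0, "y": 0, "z": 0.03, "ax": 0, "ay": 0, "az": 0, "hand": -1},
  {"x": -0.03, "y": -0.014, "z": 0.06, "ax": 0, "ay": 0, "az": 0, "hand": -1},
  {"x": -0.065, "y": -0.03, "z": 0.06, "ax": 0, "ay": 0, "az": 0, "hand": -1},
  {"x": -0.094, "y": -0.043, "z": 0.045, "ax": 0, "ay": 0, "az": 0, "hand": -1},
  {"x": -0.094, "y": -0.043, "z": 0.03, "ax": 0, "ay": 0, "az": 0, "hand": -1},
])

```text
time_s: 9.72
eef_pos: [523.3, 252.0, 169.6]
ee_rot: [0.696, 0.125, 0.696, -0.125]
force: [0.9, -0.1, 1.2]
grip_width: 0.0
```

>>> carry_out([
  {"x": 0, "y": 0, "z": -0.01, "ax": 0, "ay": 0, "az": 0, "hand": -1},
  {"x": 0, "y": 0, "z": -0.015, "ax": 0, "ay": 0, "az": 0, "hand": -1},
  {"x": 0, "y": 0, "z": -0.015, "ax": 0, "ay": 0, "az": 0, "hand": -1},
  {"x": 0, "y": 0, "z": -0.015, "ax": 0, "ay": 0, "az": 0, "hand": -1},
  {"x": 0, "y": 0, "z": -0.015, "ax": 0, "ay": 0, "az": 0, "hand": -1},
])

```text
time_s: 10.35
eef_pos: [524.6, 252.4, 154.6]
ee_rot: [0.696, 0.125, 0.696, -0.125]
force: [0.6, 0.0, -0.0]
grip_width: 0.0
```

Run:
```python
from h import *
cv2.imwrite("pics/w3.png",viewer.capture("wrist"))
```

```text
(no output)
```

View pics/w3.png

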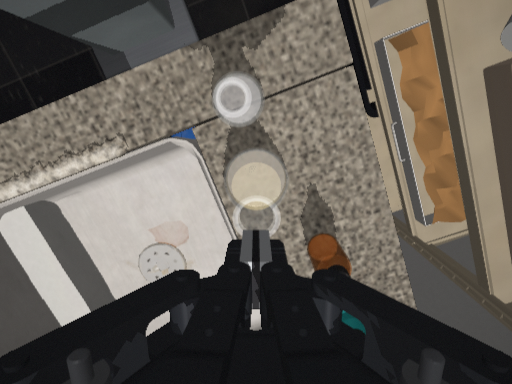

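The fingertips at (256,235) are just above the large flask's mouth at (257,218). The arm is still and nothing has been disturbed, so I'll hand in.

```bash
python3 -c "
from rig import finish_job;print(finish_job())"
```

```text
the job is handed in; nothing more can be done
None
```

I pointed at all three things in order and handed the job in at about 10.4 s, with the fingertips still over the large flask's mouth. The hand-in gives no verdict, so the judged result isn't known.

| Step | Thing | Dwell | Position used (x, y, mm) | Grasp point above it |
|---|---|---|---|---|
| 1 | Dish with the timer (leftmost) | about 2 s | (532, -251) | about 59 mm |
| 2 | Brown dropper bottle | about 2 s | (618, 295) | about 60 mm |
| 3 | Large flask mouth | held at the end | (524, 252) | about 62 mm |

**Checks:**
- **Agreement:** the dish agreed within about 2 mm between the top and side cameras, and the large flask within about 3 mm. The wrist camera confirmed both.
- **Last wrist picture:** it shows the fingertips just above the large flask's mouth, with the flasks and dropper bottle still standing. I did not measure how far anything had moved.
- **Contact:** force readings were 1.6 N or less throughout, including when moving well clear of everything. I saw no sign of contact, but they are too coarse to prove it stayed below 0.5 N.

**One disagreement:** the first two-camera fix of the dropper put its top at 57 mm instead of 98 mm. Its grey bulb tip blended into the granite, so I had marked the dark collar below it. A closer wrist view corrected this before I moved in.

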